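Pin the stop head and hold a block home against its sprung plunger

ROBOT

A 7-joint arm with a two-finger parallel gripper is mounted at the origin on a cart in front of the work surface, level with it; the furniture and walls round the work are solid. World frame = base frame: x ahead of the robot, y to its left, z up, the work surface at z = 0. Lengths are in m, angles in rad, forces in N, time in s.
With the tool pointing down it reaches from about 0.4 to 0.85 m from the base axis. Payload 10.4 kg.
Tool frame: the origin (TCP) lies midway between the tips of the shut fingers; the grasp point (between the pads) lies 19 mm behind it; z points along the fingers, y is the line along which they close (so a half turn about z gives the same grasp; the last joint's range is limited). The gripper opens to 85 mm and grips with 20 to 120 N. Pads are 22 mm wide; open, the fingers measure 114 mm over their backs; the gripper's body (76 mm by 85 mm) begins 54 mm behind the grasp point. The pads swing forward as they close: fully open they stand 13 mm farther back than shut.
Start: joints at [1.282, 0.332, -0.065, 1.46, 0.022, 1.35, -0.088], TCP at [0.164, -0.603, 0.231] pointing down, gripper open.
Joint ranges: [-2.6, 2.6], [-0.5, 2.12], [-1.47, 1.34], [0.16, 2.42], [-1.27, 4.41], [0.06, 2.06], [-2.6, 2.6]. Speed limits (rad/s): [2.22, 2.22, 2.79, 2.79, 3.14, 3.14, 3.14].

INTERFACE

Orientations are given as a unit quaternion [x, y, z, w].
In Python, from workcell import get_obs, camera, camera_params, hand_in gives the robot as it stands.
- The arm moves only by the tool carry_out, never from a script. Its argument "commands" is a list that holds one entry, the list of rows, each a list of 6 numbers: the shift along the tool's x, y, z in units of 40 mm (1.0 is 40 mm), then the turn, a rotation vector about the tool's x, y, z in units of 6 degrees (1.0 is 6 degrees). In form: [[[x, y, z, ax, ay, az], ...]]. A call has 1 to 20 rows; each row shifts and turns the commanded pose from where the row before left it, along the tool's axes as they then stand; what a row does not reach is not made up. A row lasts 1/12 s, in which the tool goes at most 41.7 mm and 7.16 degrees, less where a joint would pass 70% of its speed; a pose out of reach is approached as far as the arm can. A call is refused whole if a number of a shift passes 1 or a number of a turn 1, either way. A call with a gripper value outside its range is refused whole. "hand" is the closure, from -1 (fully open) to 1 (shut), set as the call begins (left out, the last holds). The fingers move at their own pace and stop on an object; "force" is the grip in N (left out, the last holds). Time passes only in rows, so rows that do not move let the fingers close. It gives the time, the measured TCP pose, the force, the opening and the grip force at its end, in the units of the state.
- get_obs(): the state, without advancing time (a new reading comes with each control period).
- camera(name): name is "side" or "top"; returns the picture (400x640x3 uint8, red, green, blue); there is no depth.
- camera_params(name): a dict with "mtx" (3x3 intrinsics, pixels), "R" (3x3) and "t" (3): a world point X has camera coordinates R X + t. Camera axes: x right, y down, z forward; pixel columns grow to the right and rows downward; lengths in m; the calibration is good to about 2 mm. A picture is of the moment at which its call begins. camera_params takes no time and is no camera call.
- hand_in(): hands the job in; it is judged then, once.
The state is a dict: "clock": time; "joint_pos": joint angles; "joint_velocities": joint speeds; "tau": joint torques, N m; "position": TCP position; "ee_rot": TCP orientation; "ft_force": force on the tool from outside, world axes, zero at the start; "torque": the same for the moment, N m; "grip_width": opening from 0.0 (shut) to 1.0 (fully open); "grasp_force": force on a finger pad.
Only numpy, scipy, OpenCV 4.12 (cv2) and the standard library are available. Lean on these libraries where they do the work, as an engineer would, in place of code of your own. Each camera call takes 0.05 s, during which the arm holds its last target. There are 200 camera calls.

TASK

Get the jig ready and hold the work in it: take the steel pin out of its small wooden block and drop it fully home through the hole in the sliding stop head into the hole of the bed below, so that the head cannot slide away. Then lay the tall lime-wood block lengthwise on the bed between the two low rails and press its end against the sprung plunger, firmly but without ramming it, until the block meets the steel stop face squarely. Finish while still holding the block pressed there (do not let go), and leave the wedge, the thin lime slab and the tan strop where they lie.

Things in the scene. Friction and masses are not known exactly. Their poses are not given: they have to be found in the camera images.
- jig_bed: plywood jig bed, 235 x 110 x 14 mm (x from -116 to +119, its top at z = 14), screwed to the bench and immovable. Origin on the bench directly under the stop face (as built); its +x axis is the direction in which the block is pressed. Two wooden rails 8 mm high (tops at z = 22) run along x from -108 to -25, with a 46 mm wide channel between them (y from -23 to +23). The block lies in this channel.
- bed_hole (a point): middle of the mouth of the bed's pin hole, at [65, 0, 14] mm in the bed frame: 12 mm wide, goes 14 mm down right through the bed. It lies under the head's hole
- stop_head (a joint): sliding stop head on the bed: travel along the bed's +x in m, 0 (start, the two pin holes in line) to 0.035. It slides stiffly at about 3 N, so unless pinned it gives way when the plunger is pressed; pinned, it still has 3 to 4 mm of play. Its front is an upright steel-faced stop, 62 mm wide (y), 25 mm thick, top 48 mm above the bench; behind it lies a low aluminium plate 14 mm thick (top 28 mm above the bench, x from 25 to 93 mm, 62 mm wide) with the pin hole
- ear_hole (a point): middle of the mouth of the pin hole (12 mm wide, slightly countersunk) in the head's low plate, 28 mm above the bench, 40 mm behind the back of the upright stop; pinch the pin across the bed (along the bed's y) to keep the fingers clear of the upright
- plunger (a joint): sprung steel plunger, 13 mm thick, that stands 12 mm out of the middle of the stop face towards -x of the bed, 18 mm above the bed's top. Value: how far it is pressed in, in m; 0 = out, 0.012 = its tip is flush with the stop face, which is then the hard stop for the block. It pushes back with 4 N at first and 7.6 N when flush, and pushes the block out again if that is let go
- plunger_tip (a point): middle of the plunger's front end, 12 mm in front of the stop face when it is out
- stop_face (a point): middle of the stop face, the steel front plate of the head that is the hard stop, 32 mm above the bench; the face is square to the bed's x, 62 mm wide, 34 mm high, and the plunger comes out of this point. As the block drags on the bed too, a total push of 12 to 20 N seats it well (over 45 N on this face is ramming)
- pin_block: plain wooden block 60 x 60 x 28 mm, fixed, with a 12 mm hole through its middle in which the pin is parked; origin under its centre
- pin_knob (a point): middle of the pin's round knob (15 mm thick, 30 mm high), where it is gripped. The pin stands upright and is 59 mm long: shank 10 mm thick with a tapered foot, 26 mm long below a collar (20 mm wide, 3 mm high), then the knob. The middle of the knob is 44 mm above the foot and 18 mm above the underside of the collar. Parked, the collar lies on the pin block; home in the jig, it lies on the head's low plate, 28 mm above the bench too. Its z axis points up the pin
- pin_foot (a point): middle of the pin's lower end
- block_center (a point): centre of the planed lime-wood block, 38 (own x) x 62 (own y) x 36 mm high (own z), about 45 g, lying on the bench; grip it across its 38 mm width near the top. Its own y axis goes along the bed's x in the jig, either end forward
- wedge: hardwood wedge 48 x 110 x 22 mm lying on the bench, leave alone; origin under its centre
- slab: thin lime slab 45 x 60 x 16 mm lying on the bench, leave alone; origin under its centre
- strop: tan strop 46 x 132 x 20 mm lying on the bench, leave alone; origin under its centre
Not all that is in view belongs to the job. Several things look just like the part that bears block_center: the one meant starts farthest to the robot's right. There is more than one size of the part that bears pin_knob; the job needs the smallest.

How it is judged:
By the outcome, as a careful person would: the job done as asked, in the order asked, and still so for the second after the job is handed in, while the arm keeps its last pose, push and grip.
It also fails if it takes over 67 s, if anything falls off the work surface, if the arm or the gripper's body presses on something with over 40 N, if the wrist force passes 120 N, or if a joint passes its speed limit or range.

## Working session

There is one attempt and no reset: what is moved stays moved. The work goes in short steps, Python scripts to look and compute and a tool call to move; the robot and the scene stay as the last step left them, time stands still between calls to the robot, and variables do not carry over. Pictures are saved under pics/ and viewed, at most 10 in all, crops included, and the job is handed in when it is done.

Besides the shell and the picture viewer there is one more tool, called after "Emit:" in YAML: its name, and indented under it one key for each argument. carry_out: Moves the arm, as the interface text tells. Its arguments: {"type":"object","properties":{"commands":{"type":"array"},"hand":{"type":"number"},"force":{"type":"number"}},"required":["commands"]}

```bash
mkdir -p pics
python3 - <<'E'
from workcell import *
import cv2,numpy as np
for n in("top","side"):
    cv2.imwrite(f"pics/{n}0.png",camera(n)[:,:,::-1]); p=camera_params(n); print(n,np.round(p["mtx"],1).tolist(),np.round(p["R"],3).tolist(),np.round(p["t"],3).tolist())
print(get_obs())
E
```

```text
top [[492.0, 0.0, 323.7], [0.0, 492.0, 192.1], [0.0, 0.0, 1.0]] [[0.006, -1.0, 0.013], [-0.991, -0.007, -0.131], [0.131, -0.012, -0.991]] [0.084, 0.506, 1.39]
side [[406.5, 0.0, 320.0], [0.0, 406.5, 197.4], [0.0, 0.0, 1.0]] [[0.994, -0.109, -0.026], [-0.07, -0.422, -0.904], [0.087, 0.9, -0.427]] [-0.472, 0.129, 0.986]
{'clock': 0.1, 'joint_pos': array([ 1.28238157,  0.33279706, -0.0647277 ,  1.46081097,  0.02164143,
        1.34988655, -0.08853246]), 'joint_velocities': array([-7.74675122e-04, -8.24723568e-04, -7.80041010e-04, -1.96531570e-03,
       -1.15753694e-03,  1.26787031e-03,  9.36409983e-05]), 'tau': array([ 1.82244599e-03, -6.26748061e+01,  4.96905134e-02, -3.92432570e+01,
        1.63992023e-02,  6.97877433e-03,  1.28619608e-04]), 'position': array([ 0.16410456, -0.6027498 ,  0.23062496]), 'ee_rot': array([ 9.91179232e-01,  1.32526852e-01, -1.21155287e-04, -5.90186447e-04]), 'ft_force': array([-0.00394568, -0.62515634, -0.83566275]), 'torque': array([ 0.07688233,  0.02821071, -0.02636269]), 'grasp_force': 0.0, 'grip_width': 1.0009251359627835}
```

View pics/top0.png

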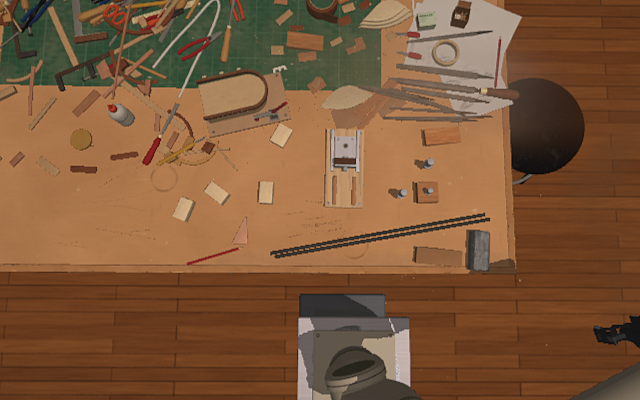

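View pics/side0.png

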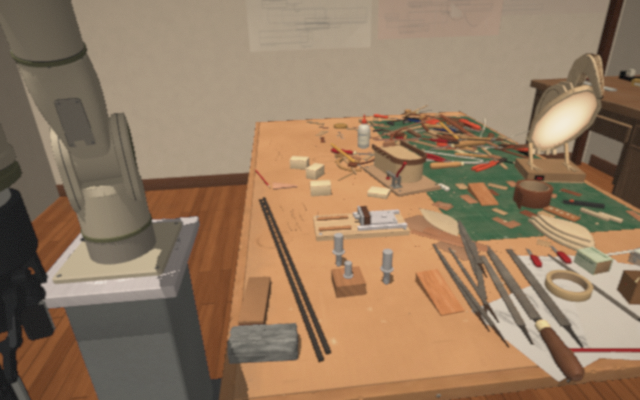

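The top view shows the jig at about (344,168). Block-like things are at (266,192), (217,192), (183,208) and (282,134). The pins are at (427,190) in the wooden block, and free-standing at (402,192) and (428,163). Slab candidate: (282,134), which looks flat in the side view at (378,192). That leaves (266,192) as the tall block farthest right. I'll confirm with an enlarged crop.

```bash
cat > h.py <<'E'
import cv2,numpy as np
from workcell import *
def ray(n,u,v,z):
    p=camera_params(n);R=np.array(p["R"]);t=np.array(p["t"]);C=-R.T@t
    d=R.T@np.linalg.inv(p["mtx"])@[u,v,1.]
    return C+d*(z-C[2])/d[2]
def proj(n,X):
    p=camera_params(n);c=np.array(p["mtx"])@(np.array(p["R"])@X+p["t"]);return c[:2]/c[2]
E
python3 - <<'E'
from h import *
t=cv2.imread("pics/top0.png");s=cv2.imread("pics/side0.png")
r=lambda i,f:cv2.resize(i,None,fx=f,fy=f,interpolation=cv2.INTER_CUBIC)
a=r(t[115:225,165:295],3)      #390x330
b=r(t[115:215,320:445],3.28)   #410x328
c=r(s[150:240,280:413],3);d=r(s[225:300,310:410],3)
W=np.zeros((600,800,3),np.uint8)
for im,x,y in((a,0,0),(b,390,0),(c,0,330),(d,400,330)):
    h=min(im.shape[0],600-y);w=min(im.shape[1],800-x);W[y:y+h,x:x+w]=im[:h,:w]
cv2.imwrite("pics/crop1.png",W)
E
```

```text
(no output)
```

View pics/crop1.png

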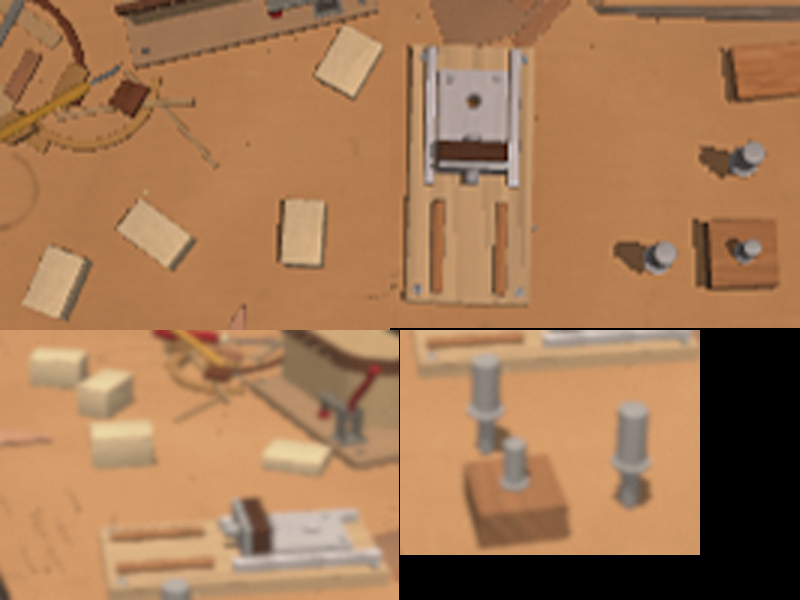

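The crop confirms it. The thing at top pixel (282,134) is flat, so it is the slab. Of the three tall blocks, (266,192) is farthest right. The pin in the wooden block at (427,190) is clearly the smallest. Next I'll measure.

Run:
```python
from h import *
def comps(n,box,lo,hi,mn):
    x0,y0,x1,y1=box;im=cv2.imread(f"pics/{n}0.png")[y0:y1,x0:x1]
    im=cv2.resize(im,None,fx=4,fy=4,interpolation=cv2.INTER_CUBIC)
    m=cv2.inRange(cv2.cvtColor(im,cv2.COLOR_BGR2HSV),lo,hi)
    out=[]
    for c in cv2.findContours(m,cv2.RETR_EXTERNAL,cv2.CHAIN_APPROX_NONE)[0]:
        if cv2.contourArea(c)<mn*16: continue
        f=lambda p:np.round((np.array(p)+.5)/4-.5+[x0,y0],1)
        r=cv2.minAreaRect(c); out.append((f(r[0]),np.round(np.array(r[1])/4,1),round(r[2],1),f(cv2.boxPoints(r)).tolist(),cv2.contourArea(c)/16))
    return out
t=cv2.cvtColor(cv2.imread("pics/top0.png"),cv2.COLOR_BGR2HSV);s=cv2.cvtColor(cv2.imread("pics/side0.png"),cv2.COLOR_BGR2HSV)
print("hsv block",t[192,266],"bench",t[215,300],"rail",t[190,334],"bed",t[190,344],"hole",t[145,345],"plate",t[140,340],"pinblk",t[198,420],"knob",t[191,430])
print("side knob",s[268,348],"rail",s[218,335],"bed",s[224,330])
for nm,a in {"block":("top",(250,170,285,210),(10,20,150),(35,95,255),60),"rails":("top",(328,170,362,207),(0,135,60),(14,255,235),15),
 "hole":("top",(338,138,354,152),(0,0,0),(180,255,110),3),"pinblk":("top",(412,175,443,207),(0,130,40),(14,255,170),100),"knob":("top",(415,175,443,205),(0,0,60),(180,70,255),3),
 "knobS":("side",(330,255,368,285),(0,0,60),(180,70,255),5),"head":("top",(328,128,362,182),(0,0,100),(180,60,255),20)}.items():
    print(nm); [print("  ",c) for c in comps(*a)]
```

```text
hsv block [ 16  94 207] bench [ 14 143 180] rail [ 12 152 163] bed [ 15 113 188] hole [ 15 124  74] plate [  6  30 178] pinblk [ 12 151 164] knob [  9  25 173]
side knob [ 15  26 139] rail [ 13 132 160] bed [ 16  99 219]
block
   (array([265.5, 192.2]), array([13.2, 20.9]), 4.4, [[258.2, 202.1], [259.8, 181.3], [272.9, 182.3], [271.3, 203.1]], 237.21875)
rails
   (array([353.3, 190.4]), array([ 3.3, 28. ]), 1.2, [[351.3, 204.3], [351.9, 176.3], [355.2, 176.4], [354.6, 204.4]], 79.03125)
   (array([334.2, 189.8]), array([27.8,  3.2]), 90.0, [[332.6, 175.9], [335.9, 175.9], [335.9, 203.6], [332.6, 203.6]], 80.0625)
hole
   (array([345.2, 145.2]), array([3.2, 3.2]), 90.0, [[343.6, 143.6], [346.9, 143.6], [346.9, 146.9], [343.6, 146.9]], 8.375)
pinblk
   (array([425.1, 192.1]), array([23., 27.]), 90.0, [[411.6, 180.6], [438.6, 180.6], [438.6, 203.6], [411.6, 203.6]], 569.375)
knob
   (array([428.3, 190.8]), array([6.1, 8.2]), 48.4, [[423.3, 191.2], [429.4, 185.8], [433.4, 190.3], [427.3, 195.8]], 38.375)
knobS
   (array([347.6, 269.1]), array([17.5,  9. ]), 90.0, [[343.1, 260.4], [352.1, 260.4], [352.1, 277.9], [343.1, 277.9]], 118.625)
   (array([338.5, 260. ]), array([10.8,  5.2]), 90.0, [[335.9, 254.6], [341.1, 254.6], [341.1, 265.4], [335.9, 265.4]], 50.25)
head
   (array([344.4, 150.1]), array([32.6, 41.6]), 2.2, [[327.4, 170.3], [329.0, 128.7], [361.5, 130.0], [359.9, 171.5]], 778.5625)
```

Run:
```python
from h import *
P=lambda *a:print(a[0],np.round(ray(*a[1:]),4)[:2])
P("knobtop top","top",430.4,190.9,.061);
P("knob side mid","side",347.6,266,.050)
P("pinblk c(top face)","top",427.3,192.1,.028)
for k in((335.9,175.9),(335.9,203.6),(351.9,176.3),(351.3,204.3),(332.6,203.6),(354.6,204.4)):P("rail","top",*k,.022)
P("hole","top",345.2,145.2,.028)
P("hole rim","top",345.6,145.5,.028)
for k in((325.5,129),(364.2,129),(324.9,207.1),(361.8,207.4)):P("bed","top",*k,.014)
for k in((265.5,192.2),(258.2,202.1), (259.8,181.3), (272.9, 182.3), (271.3, 203.1)):P("block","top",*k,.036)
a=ray("top",334.2,189.8,.022);b=ray("top",353.3,190.4,.022);print("mid",(a+b)/2)
```

```text
knobtop top [ 0.5068 -0.2151]
knob side mid [ 0.5094 -0.2123]
pinblk c(top face) [ 0.5077 -0.2136]
rail [0.5543 0.0523]
rail [0.4728 0.0521]
rail [0.5535 0.0054]
rail [0.4711 0.0073]
rail [0.4727 0.0617]
rail [ 0.4708 -0.0023]
hole [0.645  0.0254]
hole rim [0.6441 0.0243]
bed [0.6971 0.0834]
bed [ 0.6981 -0.0321]
bed [0.4632 0.0839]
bed [ 0.463  -0.0239]
block [0.5028 0.2556]
block [0.474 0.276]
block [0.5345 0.2728]
block [0.5319 0.2349]
block [0.4714 0.2383]
mid [0.51255923 0.0293068  0.022     ]
```

Emit:
carry_out:
  commands:
    - [[0,0,0,0,0,0.71],[0,0,0,0,0,0.71],[0,0,0,0,0,0.71],[0,0,0,0,0,0.71],[0.518,-0.624,0.15,0,0,0],[0.518,-0.624,0.15,0,0,0],[0.518,-0.624,0.15,0,0,0],[0.518,-0.624,0.15,0,0,0],[0.518,-0.624,0.15,0,0,0],[0.518,-0.624,0.15,0,0,0],[0.518,-0.624,0.15,0,0,0],[0.518,-0.624,0.15,0,0,0],[0.518,-0.624,0.15,0,0,0],[0.518,-0.624,0.15,0,0,0],[0.518,-0.624,0.15,0,0,0],[0.518,-0.624,0.15,0,0,0],[0.518,-0.624,0.15,0,0,0],[0.518,-0.624,0.15,0,0,0],[0.518,-0.624,0.15,0,0,0],[0.518,-0.624,0.15,0,0,0]]
  hand: 0.18
  force: 40

```text
clock: 1.77
position: [0.5088, -0.213, 0.1348]
ee_rot: [1.0, -0.016, -0.0, -0.0]
ft_force: [0.1, -0.9, -0.7]
grip_width: 0.408
grasp_force: 0.0
```

Emit:
carry_out:
  commands:
    - [[0,0,0.4,0,0,0],[0,0,0.4,0,0,0],[0,0,0.4,0,0,0],[0,0,0.4,0,0,0],[0,0,0.3,0,0,0],[0,0,0.25,0,0,0],[0,0,0.2,0,0,0],[0,0,0.14,0,0,0],[0,0,0,0,0,0],[0,0,0,0,0,0]]

```text
clock: 2.6
position: [0.5083, -0.2145, 0.0359]
ee_rot: [1.0, -0.016, 0.0, 0.0]
ft_force: [-0.1, 0.1, 0.9]
grip_width: 0.41
grasp_force: 0.0
```

Emit:
carry_out:
  commands:
    - [[0,0,0,0,0,0],[0,0,0,0,0,0],[0,0,0,0,0,0],[0,0,0,0,0,0],[0,0,0,0,0,0],[0,0,0,0,0,0]]
  hand: 1

```text
clock: 3.1
position: [0.5087, -0.2146, 0.0365]
ee_rot: [1.0, -0.016, 0.001, 0.0]
ft_force: [-1.0, 0.1, 5.8]
grip_width: 0.157
grasp_force: 39.2
```

Run:
```python
from h import *
t=camera("top")[150:230,390:480,::-1];s=camera("side")[190:310,290:410,::-1]
r=lambda i,f:cv2.resize(i,None,fx=f,fy=f,interpolation=cv2.INTER_CUBIC)
cv2.imwrite("pics/g1.png",np.hstack([cv2.resize(t,(400,400*80//90)),r(s,3)[:355]]))
```

```text
(no output)
```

View pics/g1.png

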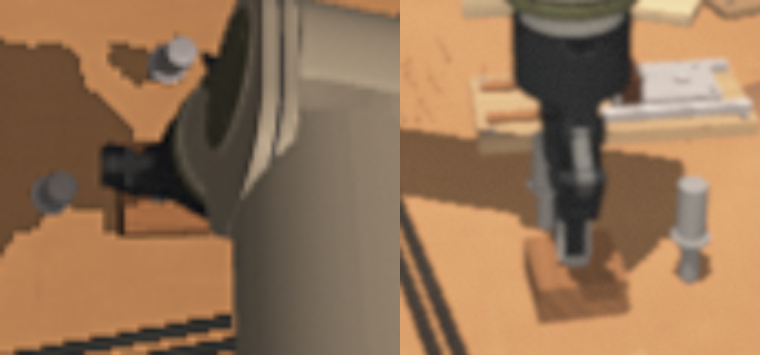

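The picture shows the fingers closed on the knob of the pin in the wooden block, with the other two pins still upright. Next I'll lift and carry it over the head's hole.

Emit:
carry_out:
  commands:
    - [[0,0,-0.2,0,0,0],[0,0,-0.3,0,0,0],[0,0,-0.4,0,0,0],[0,0,-0.5,0,0,0],[0,0,-0.6,0,0,0],[0,0,-0.6,0,0,0],[0,0,-0.6,0,0,0],[0.16,-0.3,0,0,0,0],[0.32,-0.61,0,0,0,0],[0.32,-0.61,0,0,0,0],[0.32,-0.61,0,0,0,0],[0.32,-0.61,0,0,0,0],[0.32,-0.61,0,0,0,0],[0.32,-0.61,0,0,0,0],[0.32,-0.61,0,0,0,0],[0.32,-0.61,0,0,0,0],[0.32,-0.61,0,0,0,0],[0.16,-0.31,0,0,0,0],[0,0,0,0,0,0],[0,0,0,0,0,0]]

```text
clock: 4.87
position: [0.6437, 0.0255, 0.1641]
ee_rot: [1.0, -0.015, -0.0, 0.0]
ft_force: [-0.1, -0.8, -0.4]
grip_width: 0.161
grasp_force: 39.1
```

Emit:
carry_out:
  commands:
    - [[0,0,0.4,0,0,0],[0,0,0.4,0,0,0],[0,0,0.4,0,0,0],[0,0,0.3,0,0,0],[0,0,0.2,0,0,0],[0,0,0.2,0,0,0],[0,0,0,0,0,0],[0,0,0,0,0,0]]

```text
clock: 5.53
position: [0.6438, 0.0252, 0.0879]
ee_rot: [1.0, -0.016, -0.0, 0.0]
ft_force: [0.1, 0.3, -0.1]
grip_width: 0.158
grasp_force: 39.1
```

Run:
```python
from h import *
t=camera("top")[100:220,310:400,::-1];S=camera("side")[:,:,::-1];cv2.imwrite("pics/s2full.png",S);s=S[160:250,300:430]
cv2.imwrite("pics/g2.png",np.hstack([cv2.resize(t,(300,400),interpolation=2),cv2.resize(s,(500,346),interpolation=2)[:400] if 0 else cv2.copyMakeBorder(cv2.resize(s,(500,346),interpolation=2),0,54,0,0,0)]))
o=get_obs();print(o["position"],o["ft_force"],o["grip_width"],o["grasp_force"])
for h in(.028,):print("hole in side",proj("side",np.array([.6445,.025,h])))
```

```text
[0.6443191  0.02545026 0.08860983] [0.11523497 0.05684379 0.45121269] 0.16055306570609337 39.12039246875793
hole in side [383.53425825 216.0637866 ]
```

View pics/g2.png

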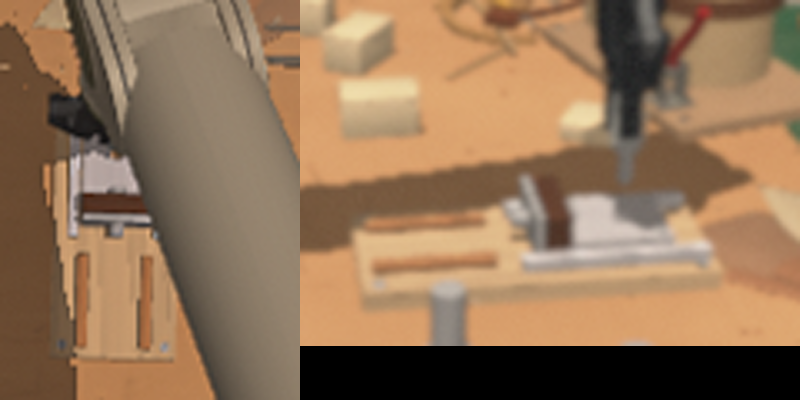

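The pin hangs in the fingers over the low plate, foot at about side pixel (384.5,207). The head is still at its start position. Next I'll compare the foot with the hole in the side view.

Run:
```python
from h import *
print("foot exp",proj("side",np.array([.6443,.0255,.054])))
g=cv2.cvtColor(cv2.imread("pics/side0.png"),cv2.COLOR_BGR2GRAY);print("side0 cols 376-391 rows 211-220\n",g[211:221,376:392])
g=cv2.cvtColor(cv2.imread("pics/s2full.png"),cv2.COLOR_BGR2GRAY);print("now cols 378-391 rows 200-211\n",g[200:212,378:392])
```

```text
foot exp [383.82478034 207.01721002]
side0 cols 376-391 rows 211-220
 [[192 192 191 192 193 190 190 191 193 194 191 186 183 187 192 196]
 [196 196 195 195 195 196 196 195 197 195 194 184 180 186 194 197]
 [194 195 195 195 196 196 195 197 197 196 194 192 189 194 196 196]
 [193 194 194 195 195 194 195 199 201 198 196 195 195 197 197 198]
 [192 193 194 194 191 186 187 194 195 193 190 194 197 195 197 196]
 [192 194 194 192 188 180 173 175 175 177 184 190 196 197 197 197]
 [194 195 196 194 190 182 174 171 173 174 183 192 198 197 197 198]
 [195 196 195 195 194 191 191 190 189 190 192 196 198 198 199 198]
 [197 197 196 197 197 196 195 195 198 196 197 197 200 199 198 197]
 [196 196 196 195 195 196 196 196 194 197 196 196 195 195 194 194]]
now cols 378-391 rows 200-211
 [[ 95  94  93  95  98 103 108 108 102  96  95  93  92  92]
 [ 95  94  97  95  96 101 105 109 102  94  95  92  93  93]
 [ 94  96  96  96  98 102 107 107 103  95  93  93  93  93]
 [ 95  95  95  94  98 104 107 109 105  97  95  94  93  93]
 [ 93  94  94  95  96 103 107 107 102  96  94  95  93  94]
 [ 92  95  94  95  99 103 106 106 103  98  96  95  94  95]
 [ 93  94  94  95  98 102 107 105  98  95  95  95  94  94]
 [ 94  95  94  96  96  99 104 100  96  96  94  95  94  94]
 [ 94  95  93  94  94  96  98  96  95  94  97  97  96  97]
 [103 100  97  96  94  96  98  98  98 100  99  99  99 102]
 [138 126 115 104 101  98 103 104 105 103 104 104 103 106]
 [182 167 149 133 116 108 108 108 108 110 108 108 109 110]]
```

Emit:
carry_out:
  commands:
    - [[-0.03,0,0.2,0,0,0],[0,0,0.2,0,0,0],[0,0,0.15,0,0,0],[0,0,0.1,0,0,0],[0,0,0.1,0,0,0],[0,0,0.1,0,0,0],[0,0,0,0,0,0]]

```text
clock: 6.22
position: [0.6427, 0.0255, 0.053]
ee_rot: [1.0, -0.016, 0.0, -0.0]
ft_force: [3.0, 0.2, -2.3]
grip_width: 0.157
grasp_force: 39.0
```

Emit:
carry_out:
  commands:
    - [[0,0,0.06,0,0,0],[0,0,0.06,0,0,0],[0,0,0.06,0,0,0],[0,0,0,0,0,0]]

```text
clock: 6.55
position: [0.6428, 0.0255, 0.0463]
ee_rot: [1.0, -0.016, 0.0, 0.0]
ft_force: [3.4, 0.5, -2.8]
grip_width: 0.159
grasp_force: 39.0
```

Emit:
carry_out:
  commands:
    - [[0.02,0,0.06,0,0,0],[0,0,0.06,0,0,0],[0,0,0.06,0,0,0],[0,0,0.05,0,0,0],[0,0,0.04,0,0,0],[0,0,0,0,0,0],[0,0,0,0,0,0]]

```text
clock: 7.13
position: [0.644, 0.0254, 0.0367]
ee_rot: [1.0, -0.016, 0.001, 0.0]
ft_force: [-0.2, -0.5, 7.5]
grip_width: 0.16
grasp_force: 40.1
```

Emit:
carry_out:
  commands:
    - [[0,0,0,0,0,0],[0,0,0,0,0,0],[0,0,0,0,0,0],[0,0,0,0,0,0],[0,0,-0.2,0,0,0],[0,0,-0.4,0,0,0],[0,0,-0.6,0,0,0],[0,0,-0.6,0,0,0],[0,0,-0.6,0,0,0],[0,0,-0.4,0,0,0]]
  hand: 0.18

```text
clock: 7.97
position: [0.6441, 0.0257, 0.1509]
ee_rot: [1.0, -0.016, 0.001, -0.0]
ft_force: [0.2, 0.3, 0.5]
grip_width: 0.411
grasp_force: 0.0
```

Emit:
carry_out:
  commands:
    - [[-0.37,-0.56,0,0,0,0],[-0.37,-0.56,0,0,0,0],[-0.37,-0.56,0,0,0,0],[-0.37,-0.56,0,0,0,0],[-0.37,-0.56,0,0,0,0],[-0.37,-0.56,0,0,0,0],[-0.37,-0.56,0,0,0,0],[-0.37,-0.56,0,0,0,0],[-0.37,-0.56,0,0,0,0],[-0.37,-0.6,0,0,0,0],[0,0,0,0,0,0.2],[0,0,0,0,0,0],[0,0,0,0,0,0]]
  hand: -0.6

```text
clock: 9.05
position: [0.503, 0.2551, 0.148]
ee_rot: [1.0, -0.026, 0.0, 0.0]
ft_force: [0.5, -1.5, -0.7]
grip_width: 0.799
grasp_force: 0.0
```

Run:
```python
from h import *
t=camera("top")[:,:,::-1];S=camera("side")[:,:,::-1];cv2.imwrite("pics/t3.png",t);cv2.imwrite("pics/s3.png",S)
A=cv2.resize(t[110:230,310:400],(300,400),interpolation=2);B=cv2.resize(S[130:250,290:440],(500,400),interpolation=2)
cv2.imwrite("pics/g3.png",np.hstack([A,B]))
o=get_obs();print(o["position"],o["ft_force"],o["grip_width"])
g=S.copy();hsv=cv2.cvtColor(np.ascontiguousarray(g),cv2.COLOR_BGR2HSV)
```

```text
[0.50337336 0.25440414 0.14778995] [-0.09095013 -0.8719041   0.24489048] 0.7979959730461795
```

View pics/g3.png

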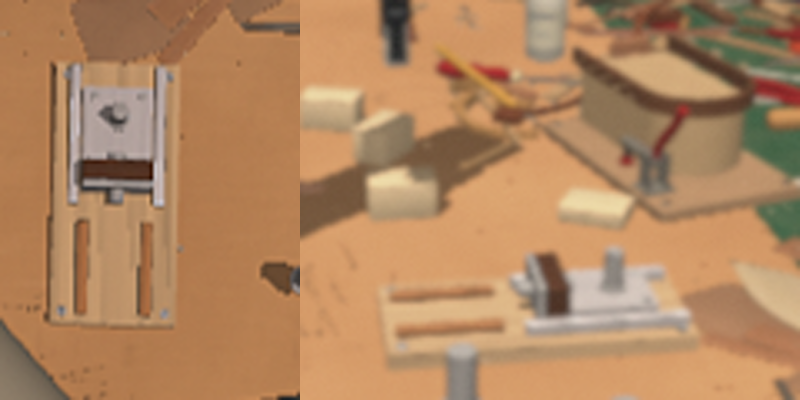

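The pin stands upright with its collar on the plate, knob top at about crop (612,250), and the head has not moved. Next I'll refine the bed yaw from the rails.

Run:
```python
from h import *
im=cv2.imread("pics/t3.png").astype(float)
# per-row weighted centroid of darkness/saturation in rail windows
sat=im[:,:,2]-im[:,:,0]
def line(c0,c1,r0,r1,z,sig):
    P=[]
    for r in range(r0,r1):
        w=sig[r,c0:c1]; w=np.clip(w-np.median(w),0,None); w[w<.3*w.max()]=0
        P.append(ray("top",(w*np.arange(c0,c1)).sum()/w.sum(),r,z)[:2])
    P=np.array(P);k=np.polyfit(P[:,0],P[:,1],1);res=P[:,1]-np.polyval(k,P[:,0])
    print("slope deg",round(np.degrees(k[0]),2),"y at x=.5126",round(np.polyval(k,.5126),4),"at .55",round(np.polyval(k,.55),4),"res",round(res.std()*1e3,2))
dark=-im.sum(2)
line(329,341,179,202,.022,dark);line(348,360,179,202,.022,dark)
bright=im[:,:,0]
line(328,336,133,165,.025,bright);line(355,363,133,165,.025,bright)
# block under the gripper not visible; bed side edges
g=cv2.GaussianBlur(im[:,:,0],(3,3),0)
for c0,c1 in((320,330),(358,368)):
    gx=np.abs(np.diff(g,axis=1));P=[]
    for r in range(134,204):
        w=gx[r,c0:c1];w=w*(w>.5*w.max());P.append(ray("top",(w*(np.arange(c0,c1)+.5)).sum()/w.sum(),r,.014)[:2])
    P=np.array(P);k=np.polyfit(P[:,0],P[:,1],1);print("edge",round(np.degrees(k[0]),2),round(np.polyval(k,.5795),4))
```

```text
slope deg -1.17 y at x=.5126 0.0593 at .55 0.0585 res 0.45
slope deg -3.13 y at x=.5126 0.0028 at .55 0.0008 res 0.98
slope deg -2.33 y at x=.5126 0.0685 at .55 0.067 res 1.13
slope deg -0.55 y at x=.5126 -0.0086 at .55 -0.009 res 1.16
edge -1.45 0.0814
edge 3.49 -0.0215
```

Emit:
carry_out:
  commands:
    - [[0,-0.02,0.5,0,0,0],[0,0,0.6,0,0,0],[0,0,0.6,0,0,0],[0,0,0.6,0,0,0],[0,0,0.5,0,0,0],[0,0,0.4,0,0,0],[0,0,0.2,0,0,0],[0,0,0.07,0,0,0],[0,0,0,0,0,0],[0,0,0,0,0,0]]

```text
clock: 9.98
position: [0.5034, 0.2565, 0.0098]
ee_rot: [1.0, -0.026, 0.001, -0.0]
ft_force: [0.4, 0.3, -0.3]
grip_width: 0.796
grasp_force: 0.0
```

Emit:
carry_out:
  commands:
    - [[0,0,0,0,0,0],[0,0,0,0,0,0],[0,0,0,0,0,0],[0,0,0,0,0,0],[0,0,0,0,0,0],[0,0,0,0,0,0],[0,0,0,0,0,0]]
  hand: 1
  force: 60

```text
clock: 10.57
position: [0.5033, 0.2568, 0.0099]
ee_rot: [1.0, -0.026, 0.001, -0.0]
ft_force: [-0.7, 0.1, 6.5]
grip_width: 0.433
grasp_force: 61.2
```

Emit:
carry_out:
  commands:
    - [[0,0,-0.2,0,0,0],[0,0,-0.4,0,0,0],[0,0,-0.5,0,0,0],[0,0,-0.5,0,0,0],[0,0,-0.4,0,0,-0.2],[0.05,0.3,0,0,0,0],[0.06,0.6,0,0,0,0],[0.06,0.6,0,0,0,0],[0.06,0.6,0,0,0,0],[0.06,0.6,0,0,0,0],[0.06,0.6,0,0,0,0],[0.06,0.6,0,0,0,0],[0.06,0.6,0,0,0,0],[0.06,0.6,0,0,0,0],[0.05,0.4,0,0,0,0],[0,0.17,0,0,0,0],[0,0,0,0,0,0],[0,0,0,0,0,0]]

```text
clock: 12.07
position: [0.5184, 0.0296, 0.0888]
ee_rot: [1.0, -0.016, -0.0, -0.0]
ft_force: [-0.4, 1.2, -0.4]
grip_width: 0.437
grasp_force: 60.4
```

Emit:
carry_out:
  commands:
    - [[0,0,0.4,0,0,0],[0,0,0.4,0,0,0],[0,0,0.3,0,0,0],[0,0,0.12,0,0,0],[0,0,0,0,0,0],[0,0,0,0,0,0]]

```text
clock: 12.57
position: [0.5188, 0.0297, 0.0403]
ee_rot: [1.0, -0.015, -0.0, -0.0]
ft_force: [0.2, 0.3, -0.4]
grip_width: 0.432
grasp_force: 60.4
```

Run:
```python
from h import *
t=camera("top")[:,:,::-1];S=camera("side")[:,:,::-1];cv2.imwrite("pics/t4.png",t);cv2.imwrite("pics/s4.png",S)
A=cv2.resize(t[110:230,300:390],(300,400),interpolation=2);B=cv2.resize(S[150:250,295:420],(500,400),interpolation=2)
cv2.imwrite("pics/g4.png",np.hstack([A,B]))
o=get_obs();print(o["position"],o["ft_force"],o["grip_width"])
```

```text
[0.51928046 0.0293379  0.04089849] [-0.14719448 -0.76489606 -0.63826627] 0.4319466815811798
```

View pics/g4.png

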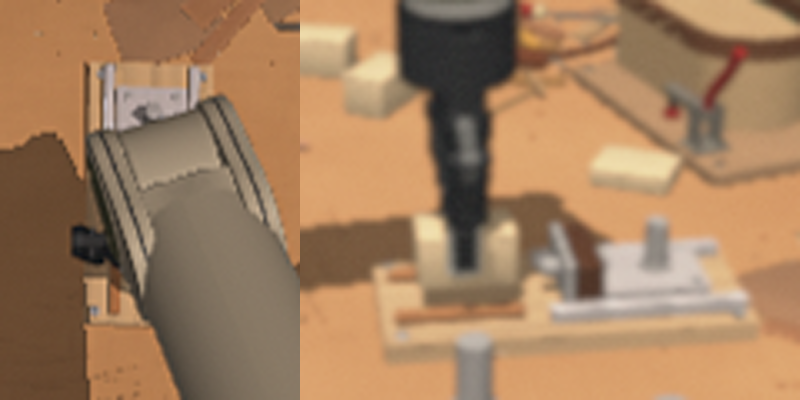

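The block hangs over the channel, gripped mid-length, with its front at about crop (520,250) and the plunger ahead at (540,262). Next I'll lower it.

Emit:
carry_out:
  commands:
    - [[0,0,0.12,0,0,0],[0,0,0.1,0,0,0],[0,0,0.08,0,0,0],[0,0,0.06,0,0,0],[0,0,0.04,0,0,0],[0,0,0,0,0,0]]

```text
clock: 13.17
position: [0.5186, 0.029, 0.0241]
ee_rot: [1.0, -0.016, -0.0, 0.0]
ft_force: [0.4, 0.5, -0.1]
grip_width: 0.434
grasp_force: 60.3
```

Emit:
carry_out:
  commands:
    - [[0,0,0.015,0,0,0],[0,0,0,0,0,0],[0,0,0,0,0,0]]

```text
clock: 13.42
position: [0.5187, 0.0291, 0.0239]
ee_rot: [1.0, -0.016, 0.0, 0.0]
ft_force: [-3.8, -0.5, 7.8]
grip_width: 0.434
grasp_force: 61.3
```

Emit:
carry_out:
  commands:
    - [[0.07,0,0,0,0,0],[0.07,0,0,0,0,0],[0.07,0,0,0,0,0],[0.07,0,0,0,0,0],[0.05,0,0,0,0,0],[0,0,0,0,0,0]]

```text
clock: 13.92
position: [0.5324, 0.0287, 0.0239]
ee_rot: [1.0, -0.016, 0.0, -0.0]
ft_force: [-0.9, -0.2, 4.7]
grip_width: 0.434
grasp_force: 60.8
```

Emit:
carry_out:
  commands:
    - [[0.05,0,0,0,0,0],[0.05,0,0,0,0,0],[0.05,0,0,0,0,0],[0.05,0,0,0,0,0],[0.05,0,0,0,0,0],[0,0,0,0,0,0]]

```text
clock: 14.42
position: [0.5409, 0.0285, 0.0239]
ee_rot: [1.0, -0.016, -0.001, 0.0]
ft_force: [-10.4, 0.1, 13.7]
grip_width: 0.433
grasp_force: 62.1
```

Emit:
carry_out:
  commands:
    - [[0.04,0,0,0,0,0],[0.04,0,0,0,0,0],[0.03,0,0,0,0,0],[0,0,0,0,0,0]]

```text
clock: 14.75
position: [0.5447, 0.0284, 0.0239]
ee_rot: [1.0, -0.016, -0.002, 0.0]
ft_force: [-13.5, -0.3, 16.6]
grip_width: 0.431
grasp_force: 62.5
```

Emit:
carry_out:
  commands:
    - [[0.03,0,-0.01,0,0,0],[0.03,0,0,0,0,0],[0,0,0,0,0,0]]

```text
clock: 15.0
position: [0.5469, 0.0283, 0.024]
ee_rot: [1.0, -0.016, -0.002, 0.0]
ft_force: [-11.9, 0.4, 13.0]
grip_width: 0.434
grasp_force: 61.9
```

Emit:
carry_out:
  commands:
    - [[0.03,0,0,0,0,0],[0.02,0,0,0,0,0],[0,0,0,0,0,0]]

```text
clock: 15.25
position: [0.5487, 0.0283, 0.024]
ee_rot: [1.0, -0.016, -0.002, 0.0]
ft_force: [-14.0, 0.4, 13.9]
grip_width: 0.434
grasp_force: 62.1
```

Emit:
carry_out:
  commands:
    - [[0.02,0,0,0,0,0],[0.02,0,0,0,0,0],[0,0,0,0,0,0]]

```text
clock: 15.5
position: [0.55, 0.0282, 0.024]
ee_rot: [1.0, -0.016, -0.002, 0.0]
ft_force: [-15.5, -0.4, 15.2]
grip_width: 0.434
grasp_force: 62.3
```

Emit:
carry_out:
  commands:
    - [[0.02,0,0,0,0,0],[0.02,0,0,0,0,0],[0,0,0,0,0,0]]

```text
clock: 15.75
position: [0.5503, 0.0282, 0.024]
ee_rot: [1.0, -0.015, -0.004, 0.001]
ft_force: [-22.5, -0.4, 23.0]
grip_width: 0.438
grasp_force: 63.3
```

Emit:
carry_out:
  commands:
    - [[-0.003,0,-0.015,0,0,0],[0,0,0,0,0,0],[0,0,0,0,0,0]]

```text
clock: 16.0
position: [0.5503, 0.0282, 0.024]
ee_rot: [1.0, -0.015, -0.004, 0.001]
ft_force: [-16.6, 0.5, 15.1]
grip_width: 0.436
grasp_force: 62.1
```

Run:
```python
from h import *
t=camera("top")[:,:,::-1];S=camera("side")[:,:,::-1]
A=cv2.resize(t[110:230,300:390],(300,400),interpolation=2);B=cv2.resize(S[170:240,320:408],(500,400),interpolation=2)
cv2.imwrite("pics/g5.png",np.hstack([A,B]))
o=get_obs();print(o["position"],o["ft_force"],o["torque"],o["grip_width"])
```

```text
[0.55031123 0.0281837  0.02402967] [-17.72873579   0.3268009   15.17916312] [0.08030041 3.47517941 0.13828366] 0.4332653025270417
```

View pics/g5.png

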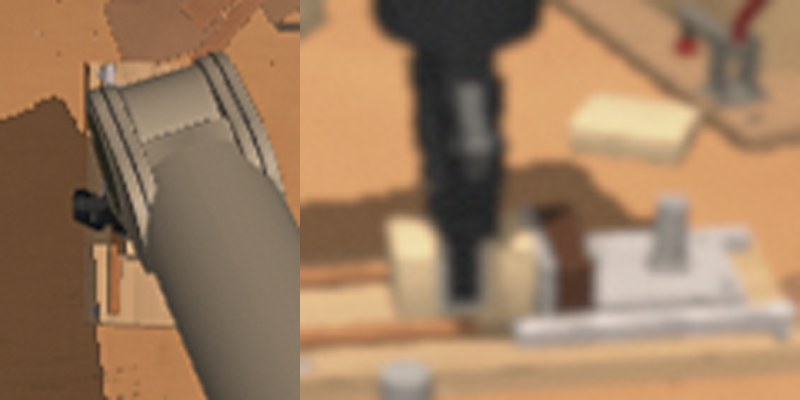

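Emit:
carry_out:
  commands:
    - [[0.003,0,0,0,0.08,0],[0,0,0,0,0,0],[0,0,0,0,0,0]]

```text
clock: 16.35
position: [0.5504, 0.0282, 0.0239]
ee_rot: [1.0, -0.015, 0.001, 0.001]
ft_force: [-16.5, 0.8, 13.6]
grip_width: 0.434
grasp_force: 62.1
```

Emit:
carry_out:
  commands:
    - [[0.006,0,0,0,-0.01,0],[0,0,0,0,0,0],[0,0,0,0,0,0],[0,0,0,0,0,0],[0,0,0,0,0,0],[0,0,0,0,0,0]]

```text
clock: 16.85
position: [0.5504, 0.0282, 0.0239]
ee_rot: [1.0, -0.015, -0.0, 0.001]
ft_force: [-18.9, -0.2, 15.8]
grip_width: 0.433
grasp_force: 62.3
```

The block is square and level against the stop face at about 19 N, and more push no longer moves it. I'm handing in.

```bash
python3 -c "from workcell import *;print(hand_in())"
```

```text
the job is handed in; nothing more can be done
None
```

I handed the job in at about 17 s: the pin sits home through the stop head and bed, and the gripper still holds the lime-wood block against the stop face at about 19 N; I left the wedge, slab and strop alone, and no verdict came back.

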